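# Set up the flatbed scanner: plug in the memory stick and hold the lid at 60 degrees

## Robot

A 6-joint arm with a two-finger parallel gripper is mounted at the origin on a cart in front of the work surface, level with it; the furniture and walls round the work are solid. World frame = base frame: x ahead of the robot, y to its left, z up, the work surface at z = 0. Lengths are in mm, angles in rad, forces in N, time in s.
With the tool pointing down it reaches from about 350 to 875 mm from the base axis. Payload 4.2 kg.
Tool frame: the origin (TCP) lies midway between the tips of the shut fingers; the grasp point (between the pads) lies 19 mm behind it (arm.grasp_offset is the distance from the TCP to the grasp point, in mm); z points along the fingers, y is the line along which they close (so a half turn about z gives the same grasp; the last joint's range is limited). The gripper opens to 85 mm and grips with 20 to 120 N. Pads are 22 mm wide; open, the fingers measure 114 mm over their backs; the gripper's body (76 mm by 85 mm) begins 54 mm behind the grasp point. The pads swing forward as they close: fully open they stand 13 mm farther back than shut.
Start: joints at [-0.967, 0.385, 0.008, 0, -1.194, -0.259], TCP at [211.27, -588.187, 231.312] pointing down, gripper open.
Joint ranges: [-3.14, 3.14], [-1.21, 2.06], [-1.07, 1.41], [-3.16, 2.05], [-2.99, -0.16], [-3.1, 3.1]. Speed limits (rad/s): [2.79, 2.79, 3.14, 3.14, 3.14, 3.14].

## Interface

Orientations are given as a unit quaternion [x, y, z, w].
In Python, from bench import arm gives the robot as it stands. The module is installed in compiled form; this text tells all that it offers.
- The arm moves only by the tool servo_tool, never from a script. Its argument "increments" is a list of rows, each a list of 7 numbers: the opening, from 0 (shut) to 1 (fully open), then the shift along the tool's x, y, z in m, then the turn, a rotation vector about the tool's x, y, z in degrees. In form: [[grip, x, y, z, ax, ay, az], ...]. A call has 1 to 12 rows; each row is the pose to reach, as a shift and turn from the pose commanded when the call began, along the tool's axes at that moment; what a row does not reach only later rows make up. A row lasts 1/8 s, in which the tool goes at most 62.5 mm and 10.7 degrees, less where a joint would pass 70% of its speed; a pose out of reach is approached as far as the arm can. A call with a gripper value outside its range is refused whole. The fingers move at their own pace and stop on an object; the grip force is fixed at half the most. Time passes only in rows, so rows that repeat a pose let the fingers close. It gives the time, the measured TCP pose, the force, the opening and the grip force at its end, in the units of the state.
- arm.read_state(): the state, without advancing time (a new reading comes with each control period).
- arm.get_image(name): name is "scene" or "top" or "wrist"; returns a dict with "color" (400x640x3 uint8, red, green, blue), "fx", "fy", "cx", "cy" (pixels), "rvec" (rotation vector, rad) and "tvec" (3), from world to camera coordinates, as OpenCV has them; the wrist camera has in their place "hand_eye" (4x4, takes a point from camera to tool coordinates, whose origin is the TCP and whose axes are the flange's). Camera axes: x right, y down, z forward; pixel columns grow to the right and rows downward; lengths in mm; the calibration is good to about 2 mm. A picture is of the moment at which its call begins: read the wrist's pose just before it. There is no depth.
- arm.job_done(): hands the job in; it is judged then, once.
Trained networks look in the newest picture that a camera, given by its name, has taken for a name from the list of things; names that differ only in an ending like _2 or _b are one class to them, and where a whole thing is asked for, a point or a joint stands for the part that bears it (a point fixed in the world has none). Each returns a list of dicts, best first, with "p" (0 to 1); they miss things now and then, are a little off and sometimes report something else, mostly with a low value. They report only what shows in the picture. A call takes as long as a camera call. They do not tell look-alikes from the thing itself.
- arm.look_for(camera, thing): "box" ([centre column, centre row, width, height] in pixels, round what is visible of it).
- arm.spot_point(camera, thing): "centre" ([column, row] in pixels: a listed point, or the origin of a listed thing).
The state is a dict: "clock": time; "joints": joint angles; "joint_vel": joint speeds; "joint_efforts": joint torques, N m; "position": TCP position; "ee_rot": TCP orientation; "contact_force": force on the tool from outside, world axes, zero at the start; "wrist_torque": the same for the moment, N m; "gripper_width": finger opening in mm; "grasp_force": force on a finger pad.
Only numpy, scipy, OpenCV 4.12 (cv2) and the standard library are available. Lean on these libraries where they do the work, as an engineer would, in place of code of your own. Each camera call takes 0.05 s, during which the arm holds its last target. There are 200 camera calls.

## Task

I want to scan a page of my book straight onto the blue memory stick: take that stick out of the wooden holder, push it all the way down into the upright port in the scanner's side panel and let go of it. Then raise the scanner's lid gently by its lip and hold it open at 60 degrees, so that I can lay the book on the glass with both hands; the lid falls shut by itself, so finish while you are still holding it. Leave the red and the white stick in the holder and the other things on the desk where they are.

Things in the scene. Friction and masses are not known exactly. Their poses are not given: they have to be found in the camera images.
- scanner: Flatbed scanner, fixed: dark body 264 (x) x 412 (y) x 42 mm high, light grey lid on it (top at 54 mm), front to the robot (-x). Origin: centre of the underside. Its right side (-y) is a 68 mm wide panel, top at 42 mm, with the port near the front, a small screen and three buttons behind. The lid's right edge is 36 mm from the port's centre.
- port (a point): Centre of the mouth of the upright port, level with the panel's top; axes as the scanner's. A slot straight down, 13.8 (x) x 6.8 (y) mm, 16.5 mm deep, 2 mm chamfer; 0.9 mm clearance round the plug, which fits either way round (half a turn is the same). A flush light blue frame 29 x 20 mm surrounds it. Nothing clicks or grips; the stick stands in it by its weight.
- lid_hinge (a joint): Lid angle in rad: 0 shut, 1.047 = 60 degrees, stop at 1.45. The hinge lies along the scanner's y at the lid's rear; opening turns the lid about +y (front edge up and back). The lid weighs about 0.42 kg and falls shut from every angle when let go (about 2 N at the lip carries it); no spring, hardly any friction.
- lid: The lid, a light grey panel 258 (x) x 340 (y) x 10 mm with the pull lip on its front edge. Origin on the hinge line at the middle of the lid's width, on the lid's underside, 44 mm above the desk; the panel reaches from there 262 mm towards -x. Axes as the scanner's while shut; it turns with the hinge.
- hinge_line (a point): Point on the hinge line at the middle of the lid's width (the origin of lid); axes as the lid's.
- lip (a point): Grip point on the pull lip: mid-plane, middle of its width, 14 mm from its free edge; shut, 268 mm in front of the hinge line and 29 mm above it. Axes as the lid's. The lip: a dark grey plate 9 mm thick, 96 mm wide (y), rising 32 mm above the lid's top at its front edge and leaning forwards (up along -0.34 x +0.94 z of the lid); pinch it across its thickness and turn the gripper with the lid.
- blue_stick: Blue memory stick, upright in the wooden holder, 18 g. Origin: tip of the plug (lower end), z up along the stick. Steel plug 12 (x) x 5 (y) mm, 14 mm long from the origin up; above it the blue case 18 (x) x 9.5 (y) mm, from 14 to 52 mm, with a flat shoulder at 14 mm that rests on the holder or, fully home, on the panel round the port.
- red_stick: A red memory stick of the same size and make, standing in another slot of the holder: not to be used.
- white_stick: A white memory stick of the same size and make, standing in the third slot of the holder: not to be used.
- stick_holder: Bamboo block 132 (x) x 46 (y) x 28 mm high, fixed to the desk, with three upright slots for memory sticks in a row along its x, 44 mm apart, one at its middle, each with a stick in it. The slots are 13.8 x 6.8 mm, 16 mm deep, the long way along x. Origin: centre of the underside.
- mug: Patterned white and black mug half full of tea, 78 x 108 x 89 mm high, at the right rear of the scanner. Origin on the underside.
- stapler: Small teal stapler, 34 x 130 x 33 mm, on the right. Origin: centre of the underside.
- pen_ball: White ballpoint pen with a black tip, 11 x 145 x 9 mm, lying on the left. Origin: centre of the underside.
Not all that is in view belongs to the job. Of the things shaped like the stick_holder, the wooden one is meant.

How it is judged (in metres and radians):
On the way, in this order (a step that is already met when the one before it is completed fails the run):
1. the blue stick stands fully home in the scanner's port, let go, the lid still shut (z of blue_stick in the frame of port below -0.0115 m and horizontal distance between blue_stick and port below 0.004 m and angle between blue_stick's own z axis and vertical below 0.12 rad and contact force between the fingers and blue_stick below 0.05 N and value of joint lid_hinge below 0.1 rad), for 0.2 s.
2. the lid is raised to 60 degrees by the fingers, the stick still home (z of blue_stick in the frame of port below -0.0115 m and horizontal distance between blue_stick and port below 0.004 m and angle between blue_stick's own z axis and vertical below 0.12 rad and value of joint lid_hinge between 0.927 and 1.167 rad and velocity of joint lid_hinge between -0.08 and 0.08 rad/s and contact force between the fingers and lid above 0.5 N), for 0.2 s.
At the end, for the whole second after the job is handed in: The fingers (over 0.5 N) hold the lid still at 60 degrees, within 7 degrees; the blue stick stands fully home in the port (shoulder within 2.5 mm of the panel, centred within 4 mm, upright within 7 degrees); the red and the white stick are home in the holder (all of step 2 and z of each of red_stick, white_stick in the frame of stick_holder below 0.018 m and angle between each of red_stick, white_stick's own z axis and vertical below 0.12 rad); the arm keeps its last pose, push and grip.
It fails at once if the lid is flung up or falls (faster than 1.5 rad/s) (velocity of joint lid_hinge above 1.5 rad/s or velocity of joint lid_hinge below -1.5 rad/s).
It fails at once if the red or the white stick is taken out of the holder (distance of any of red_stick, white_stick from where it was at the start of the episode above 0.01 m).
It fails at once if the mug, stapler or pen is pushed more than 30 mm (distance of any of mug, stapler, pen_ball from where it was at the start of the episode above 0.03 m).
It also fails if it takes over 54 s, if anything falls off the work surface, if the arm or the gripper's body presses on something with over 40 N, if the wrist force passes 120 N, or if a joint passes its speed limit or range.

## Working session

There is one attempt and no reset: what is moved stays moved. The work goes in short steps, Python scripts to look and compute and a tool call to move; the robot and the scene stay as the last step left them, time stands still between calls to the robot, and variables do not carry over. Pictures are saved under pics/ and viewed, at most 12 in all, crops included, and the job is handed in when it is done.

Besides the shell and the picture viewer there is one more tool, called after ">>>" as name(argument=value, ...), one argument or row to a line, values as JSON. servo_tool: Moves the arm, as the interface text tells. Its arguments: {"type":"object","properties":{"increments":{"type":"array","items":{"type":"array","items":{"type":"number"}}}},"required":["increments"]}

```bash
mkdir -p pics
cat > h.py <<'E'
import numpy as np, cv2
from scipy.spatial.transform import Rotation as R
from bench import arm
def cam(im,s=None):
    K=np.array([[im['fx'],0,im['cx']],[0,im['fy'],im['cy']],[0,0,1.]])
    if 'rvec' in im:
        Rm=cv2.Rodrigues(np.array(im['rvec'],float))[0]; t=np.array(im['tvec'],float).ravel()
        return K,Rm.T,-Rm.T@t
    H=np.array(im['hand_eye']); Rt=R.from_quat(s['ee_rot']).as_matrix()
    return K,Rt@H[:3,:3],Rt@H[:3,3]+np.array(s['position'])
def ray(c,px,z):
    K,A,o=c; d=A@np.linalg.inv(K)@np.array([px[0],px[1],1.]); return o+d*(z-o[2])/d[2]
def proj(c,p):
    K,A,o=c; q=K@(A.T@(np.array(p)-o)); return q[:2]/q[2]
def shot(n,f=None):
    s=arm.read_state(); im=arm.get_image(n)
    if f: cv2.imwrite('pics/'+f,np.ascontiguousarray(im['color'][:,:,::-1]))
    return im,cam(im,s),s
E
python3 - <<'E'
from h import *
np.set_printoptions(precision=1,suppress=True)
s=arm.read_state();print(s['position'],s['ee_rot'],R.from_quat(s['ee_rot']).as_matrix(),arm.grasp_offset)
Z=dict(port=42,lip=73,hinge_line=44,blue_stick=14,red_stick=14,white_stick=14,stick_holder=0,mug=0,stapler=0,pen_ball=0,scanner=0)
for n in ('scene','top','wrist'):
    im,c,_=shot(n,n+'0.png'); print(n,c[2])
    for t in Z:
        for d in arm.spot_point(n,t)[:3]: print(t,round(d['p'],2),np.array(d['centre']),ray(c,d['centre'],Z[t]))
E
```

```text
[ 211.1 -587.7  230.2] [-0.2  1.   0.  -0. ] [[-0.9 -0.3 -0. ]
 [-0.3  0.9  0. ]
 [ 0.   0.  -1. ]] 18.700000000000003
scene [-304.3  656.2  651.4]
port 0.8 [342.9 195.1] [ 561.7 -158.5   42. ]
lip 0.58 [306.3 217.1] [480.3  61.6  73. ]
hinge_line 0.79 [256.6 191.2] [768.3  58.3  44. ]
blue_stick 0.38 [391.  191.8] [ 511.2 -350.9   14. ]
red_stick 0.45 [382.4 189.1] [ 546.1 -342.9   14. ]
white_stick 0.73 [395.5 175. ] [ 600.2 -478.2   14. ]
white_stick 0.63 [378.7 188.2] [ 559.8 -337.7   14. ]
white_stick 0.57 [342.  196.9] [ 593.1 -184.1   14. ]
stick_holder 0.7 [391.4 197.3] [ 498.3 -340.4    0. ]
stick_holder 0.63 [383.6 225.5] [ 383.3 -173.2    0. ]
stick_holder 0.42 [382.1 187.7] [ 573.7 -372.9    0. ]
mug 0.93 [345.5 180.6] [ 707.8 -307.1    0. ]
stapler 0.8 [394.2 174.4] [ 627.4 -503.6    0. ]
pen_ball 0.54 [232.6 285.8] [425.1 338.6   0. ]
scanner 0.58 [289.9 215.8] [620.1  23.7   0. ]
top [ 103.7   24.3 1634.5]
lip 0.83 [281.6 224.4] [488.1  66.3  73. ]
lip 0.66 [272.4 161.7] [738.3  66.9  73. ]
hinge_line 0.8 [272.8 159.6] [758.6  65.   44. ]
hinge_line 0.37 [335.1 200.1] [ 557.1 -147.1   44. ]
blue_stick 0.71 [369.5 159. ] [ 712.9 -316.3   14. ]
blue_stick 0.58 [336.1 199.4] [ 567.8 -154.7   14. ]
blue_stick 0.48 [388.7 199.4] [ 535.6 -356.7   14. ]
red_stick 0.51 [386.  196.7] [ 548.  -348.6   14. ]
white_stick 0.44 [390.9 212.3] [ 483.5 -354.1   14. ]
stick_holder 0.92 [389.7 203.5] [ 522.3 -360.3    0. ]
stick_holder 0.73 [348.9 247. ] [ 378.8 -171.1    0. ]
stick_holder 0.49 [385.2 193.9] [ 563.6 -351.1    0. ]
mug 0.89 [367.6 160.6] [ 712.6 -310.3   -0. ]
stapler 0.85 [421.7 172.3] [ 629.3 -514.5    0. ]
pen_ball 0.45 [213.9 255.4] [427.9 335.8   0. ]
scanner 0.87 [290.3 195.7] [615.1  18.6   0. ]
wrist [ 149.3 -609.8  373.1]
```

View pics/scene0.png

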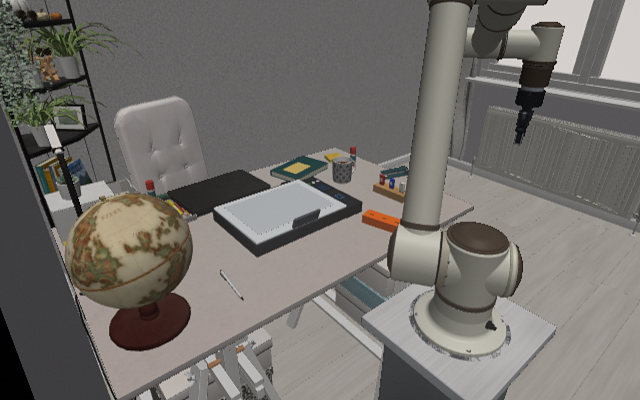

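View pics/top0.png

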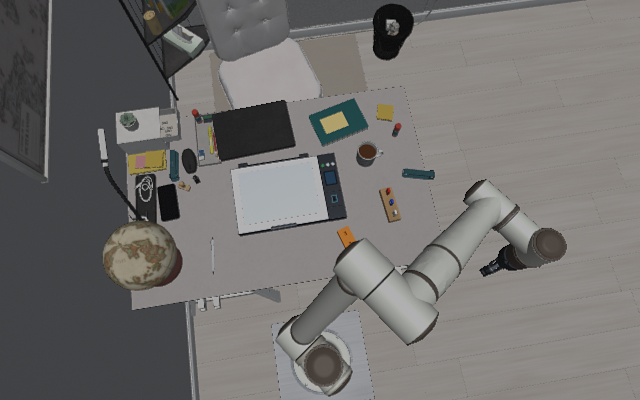

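```bash
cat >> h.py <<'E'
def go(p,Rt,s=None):
    s=s or arm.read_state(); R0=R.from_quat(s['ee_rot'])
    d=R0.inv().apply(np.array(p)-s['position'])/1000; w=(R0.inv()*Rt).as_rotvec(degrees=True)
    print('move',np.round(d,4),np.round(w,2)); return d,w
def down(yaw): # tool x = -(cos,sin), tool y=(-sin,cos), z down
    c,s_=np.cos(yaw),np.sin(yaw); return R.from_matrix(np.array([[-c,-s_,0],[-s_,c,0],[0,0,-1]]))
E
python3 - <<'E'
from h import *
im,c,s=shot('top')
a=ray(c,(393,212),60);b=ray(c,(387,190),60);print(a,b,np.degrees(np.arctan2(*(b-a)[1::-1])))
# scanner front/right edges
a=ray(c,(239,234),42);b=ray(c,(346,219),42);print(a,b)
print(np.array(arm.get_image('wrist')['hand_eye']).round(3))
print(s['position'],s['ee_rot'])
go([490,-345,230],down(0.06))
E
```

```text
[ 472.57469714 -351.38832963   60.        ] [ 560.85905549 -347.35426904   60.        ] 2.616250339676841
[484.49353421 228.44437106  42.        ] [ 478.08361617 -174.89513891   42.        ]
[[-1.00000e-03 -9.64000e-01 -2.65000e-01  6.56230e+01]
 [ 1.00000e+00 -0.00000e+00 -1.00000e-03  5.73000e-01]
 [ 1.00000e-03 -2.65000e-01  9.64000e-01 -1.41829e+02]
 [ 0.00000e+00  0.00000e+00  0.00000e+00  1.00000e+00]]
[ 211.26512746 -588.17822474  231.29077639] [-1.71550626e-01  9.85175305e-01  1.59666281e-05 -1.44265116e-05]
move [-0.3445  0.1347  0.0013] [-0.    0.   16.32]
```

>>> servo_tool(
  increments=[
    [1,-0.345,0.135,0,0,0,16.3],
    [1,-0.345,0.135,0,0,0,16.3],
    [1,-0.345,0.135,0,0,0,16.3],
    [1,-0.345,0.135,0,0,0,16.3],
    [1,-0.345,0.135,0,0,0,16.3],
    [1,-0.345,0.135,0,0,0,16.3],
    [1,-0.345,0.135,0,0,0,16.3],
    [1,-0.345,0.135,0,0,0,16.3],
    [1,-0.345,0.135,0,0,0,16.3],
    [1,-0.345,0.135,0,0,0,16.3],
  ],
)

```text
clock: 3.15
position: [489.5, -345.4, 231.5]
ee_rot: [-0.029, 1.0, -0.0, 0.0]
contact_force: [0.4, -0.1, 0.2]
gripper_width: 85.7
grasp_force: 0.0
```

Run:
```python
from h import *
np.set_printoptions(precision=1,suppress=True)
im,c,s=shot('wrist','w1.png'); print(s['position'],s['clock'])
for t,z in dict(blue_stick=14,red_stick=14,white_stick=14,stick_holder=0,port=42).items():
  for d in arm.spot_point('wrist',t)[:4]: print(t,round(d['p'],2),np.array(d['centre']),ray(c,d['centre'],z))
for t in('blue_stick','stick_holder'):
  for d in arm.look_for('wrist',t)[:4]: print(t,d)
```

```text
[ 489.5 -345.4  231.5] 3.15
blue_stick 0.65 [311.1 197.2] [ 516.1 -353.3   14. ]
red_stick 0.71 [312.2 232.1] [ 561.6 -349.7   14. ]
white_stick 0.53 [309.9 164.3] [ 475.8 -356.8   14. ]
white_stick 0.46 [584.3 282.4] [611.6  14.2  14. ]
stick_holder 0.78 [312.6 194.9] [ 516.6 -351.8    0. ]
stick_holder 0.78 [469.9  97.9] [ 389.5 -174.5    0. ]
port 0.83 [487.5 256. ] [ 569.  -139.3   42. ]
blue_stick {'box': [311.1, 204.4, 13.3, 25.9], 'p': 0.53}
stick_holder {'box': [476.8, 90.4, 63.8, 136.6], 'p': 0.73}
stick_holder {'box': [311.6, 196.6, 41.4, 108.7], 'p': 0.6}
stick_holder {'box': [311.9, 242.9, 8.9, 25.0], 'p': 0.34}
```

View pics/w1.png

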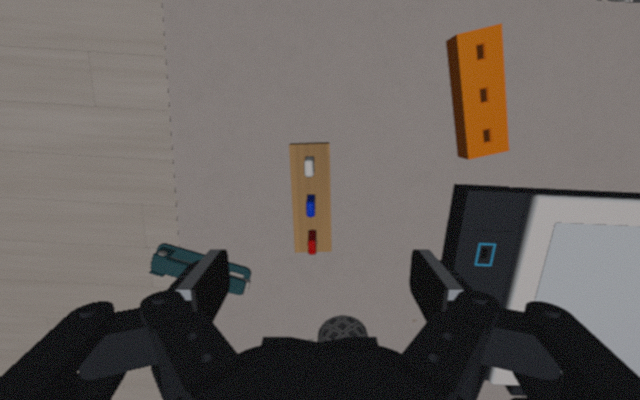

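Run:
```python
from h import *
s=arm.read_state(); go([514,-353,130],down(0.075))
```

```text
move [-0.0232 -0.0098  0.1014] [-0.    0.   -0.86]
```

>>> servo_tool(
  increments=[
    [1,-0.023,-0.01,0.1,0,0,-0.9],
    [1,-0.023,-0.01,0.1,0,0,-0.9],
    [1,-0.023,-0.01,0.1,0,0,-0.9],
    [1,-0.023,-0.01,0.1,0,0,-0.9],
  ],
)

```text
clock: 4.05
position: [514.7, -353.7, 133.1]
ee_rot: [-0.038, 0.999, -0.001, 0.001]
contact_force: [0.0, -1.5, 1.2]
gripper_width: 85.5
grasp_force: 0.0
```

Run:
```python
from h import *
np.set_printoptions(precision=1,suppress=True)
im,c,s=shot('wrist','w2.png'); print(s['position'],s['clock'],im['fx'])
for t,z in dict(blue_stick=14,red_stick=14,white_stick=14,stick_holder=0,port=42).items():
  for d in arm.spot_point('wrist',t)[:4]: print(t,round(d['p'],2),np.array(d['centre']),ray(c,d['centre'],z))
```

```text
[ 514.7 -353.7  133.1] 4.05 302.6053174534275
blue_stick 0.79 [317.  197.9] [ 516.7 -355.1   14. ]
red_stick 0.92 [320.2 243.4] [ 560.  -348.9   14. ]
white_stick 0.83 [322.2 149.9] [ 474.1 -353.8   14. ]
stick_holder 0.87 [321.2 195. ] [ 517.2 -351.3    0. ]
stick_holder 0.69 [318.9 194.3] [ 516.7 -353.5    0. ]
stick_holder 0.66 [547.4  59.2] [ 386.8 -172.8    0. ]
port 0.67 [562.1 281.6] [ 567.3 -140.2   42. ]
```

View pics/w2.png

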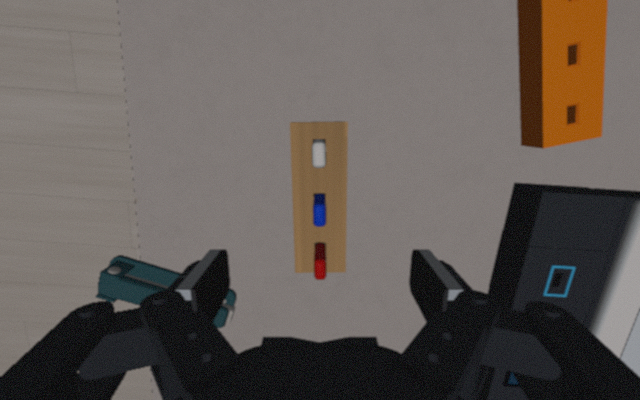

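Run:
```python
from h import *
np.set_printoptions(precision=2,suppress=True)
im,c,s=shot('wrist'); g=im['color'].astype(int); r,gr,b=g[...,0],g[...,1],g[...,2]
hsv=cv2.cvtColor(im['color'],cv2.COLOR_RGB2HSV)
m=((hsv[...,0]>10)&(hsv[...,0]<25)&(hsv[...,1]>90)&(hsv[...,2]>90)).astype(np.uint8); m[:,:270]=0;m[:,370:]=0;m[:100]=0;m[290:]=0
m=cv2.morphologyEx(m,cv2.MORPH_CLOSE,np.ones((25,25)))
cs=max(cv2.findContours(m,0,2)[0],key=cv2.contourArea)
P=np.array([ray(c,p[0],28)[:2] for p in cs],np.float32); print('holder',cv2.minAreaRect(P),cv2.boundingRect(cs))
B={'blue':(b>r+50)&(b>gr+40),'red':(r>gr+70)&(r>b+70)}
for k,mm in B.items():
    mm=mm.astype(np.uint8); mm[:,:290]=0;mm[:,350:]=0;mm[:180]=0; mm[290:]=0
    ys,xs=np.nonzero(mm); print(k,xs.min(),xs.max(),ys.min(),ys.max())
    for y in range(ys.min(),ys.max()+1,3): print(y,np.nonzero(mm[y])[0][[0,-1]],g[y,320])
for x,y in((525,-353),(505,-353)):
    for z in (28,66): print((x,y,z),proj(c,(x,y,z)))
```

```text
holder ((516.4051513671875, -353.0951843261719), (130.434326171875, 44.82194900512695), 4.897592544555664) (290, 123, 57, 150)
blue 313 324 196 226
196 [316 321] [17 20 65]
199 [315 321] [ 9 14 66]
202 [315 322] [ 9 23 67]
205 [314 323] [ 11  35 112]
208 [313 323] [ 19  50 146]
211 [313 324] [ 10  48 147]
214 [313 324] [ 14  50 151]
217 [313 324] [ 19  46 149]
220 [313 324] [ 25  47 150]
223 [314 324] [ 15  50 149]
226 [316 320] [ 46  47 117]
red 314 324 260 279
260 [316 323] [97  8  8]
263 [314 323] [132   9   7]
266 [315 323] [137  10  12]
269 [314 323] [138  18  22]
272 [315 324] [136  23  12]
275 [315 324] [138  14  12]
278 [315 323] [136  17  13]
(525, -353, 28) [317.98 212.2 ]
(525, -353, 66) [317.65 227.67]
(505, -353, 28) [319.75 189.39]
(505, -353, 66) [319.72 201.38]
```

Run:
```python
from h import *
s=arm.read_state(); print(s['position'],s['ee_rot'],down(.0855).as_quat()); go([516,-353.1,33],down(0.0855))
```

```text
[ 514.14537813 -353.19947701  132.45440741] [-3.80110392e-02  9.99276876e-01 -3.56673839e-04  8.70917024e-04] [-0.04273698  0.99908636  0.          0.        ]
move [-0.0017  0.      0.0995] [-0.05  0.1  -0.54]
```

>>> servo_tool(
  increments=[
    [0.4,-0.002,0,0,0,0,-0.5],
    [0.4,-0.002,0,0.03,0,0,-0.5],
    [0.4,-0.002,0,0.06,0,0,-0.5],
    [0.4,-0.002,0,0.085,0,0,-0.5],
    [0.4,-0.002,0,0.098,0,0,-0.5],
    [0.4,-0.002,0,0.098,0,0,-0.5],
    [0.4,-0.002,0,0.098,0,0,-0.5],
  ],
)

```text
clock: 5.28
position: [516.7, -353.3, 34.4]
ee_rot: [-0.043, 0.999, -0.001, 0.001]
contact_force: [-0.3, -0.5, -0.0]
gripper_width: 34.4
grasp_force: 0.0
```

Run:
```python
from h import *
im,c,s=shot('wrist','w3.png'); print(s['position'],s['ee_rot'],s['contact_force'],s['gripper_width'])
```

```text
[ 516.72003699 -353.34909603   34.39850077] [-4.25701328e-02  9.99092941e-01 -5.34421102e-04  8.90432749e-04] [-0.25323008 -0.5233588  -0.03087514] 34.38465549595946
```

View pics/w3.png

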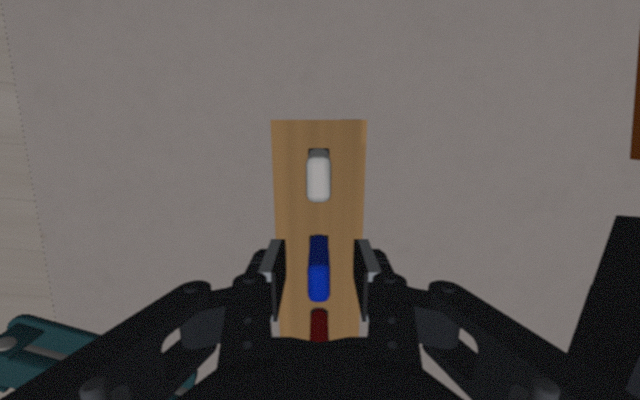

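>>> servo_tool(
  increments=[
    [0,0,0,0,0,0,0],
    [0,0,0,0,0,0,0],
    [0,0,0,0,0,0,0],
    [0,0,0,0,0,0,0],
    [0,0,0,0,0,0,0],
  ],
)

```text
clock: 5.95
position: [516.4, -353.2, 34.3]
ee_rot: [-0.043, 0.999, -0.0, 0.001]
contact_force: [-0.2, 0.2, 5.8]
gripper_width: 8.5
grasp_force: 59.3
```

>>> servo_tool(
  increments=[
    [0,0,0,-0.02,0,0,0],
    [0,0,0,-0.05,0,0,0],
    [0,0,0,-0.09,0,0,0],
    [0,0,0,-0.096,0,0,0],
    [0,0,0,-0.096,0,0,0],
  ],
)

```text
clock: 6.58
position: [515.6, -352.7, 129.1]
ee_rot: [-0.042, 0.999, 0.0, 0.0]
contact_force: [0.2, 0.2, -0.6]
gripper_width: 8.9
grasp_force: 59.7
```

Run:
```python
from h import *
s=arm.read_state(); print(s['position'],s['gripper_width'],s['grasp_force']); go([480,-150,140],down(0.03))
```

```text
[ 515.61566536 -352.72544064  129.06799969] 8.858359930462687 59.66571271419525
move [ 0.0184  0.205  -0.0108] [0.03 0.01 3.11]
```

Run:
```python
from h import *
go([570,-140,145],down(0.02))
```

```text
move [-0.0721  0.2074 -0.0158] [0.03 0.01 3.68]
```

>>> servo_tool(
  increments=[
    [0,-0.072,0.207,-0.016,0,0,3.7],
    [0,-0.072,0.207,-0.016,0,0,3.7],
    [0,-0.072,0.207,-0.016,0,0,3.7],
    [0,-0.072,0.207,-0.016,0,0,3.7],
    [0,-0.072,0.207,-0.016,0,0,3.7],
    [0,-0.072,0.207,-0.016,0,0,3.7],
    [0,-0.072,0.207,-0.016,0,0,3.7],
  ],
)

```text
clock: 7.45
position: [569.4, -141.6, 144.5]
ee_rot: [-0.009, 1.0, 0.0, -0.001]
contact_force: [1.0, -0.9, -0.7]
gripper_width: 8.8
grasp_force: 59.7
```

Run:
```python
from h import *
np.set_printoptions(precision=2,suppress=True)
im,c,s=shot('wrist','w4.png'); print(s['position'],s['ee_rot'],s['gripper_width'],s['grasp_force'])
for t,z in dict(port=42,lip=73,blue_stick=118).items():
  for d in arm.spot_point('wrist',t)[:3]: print(t,round(d['p'],2),np.array(d['centre']),ray(c,d['centre'],z))
g=im['color'].astype(int); m=((g[...,2]>g[...,0]+60)&(g[...,1]>g[...,0]+30)).astype(np.uint8); m[260:]=0
for q in cv2.findContours(m,0,1)[0]:
    if cv2.contourArea(q)>100:
        P=np.array([ray(c,p[0],42)[:2] for p in q],np.float32); print(cv2.minAreaRect(P),cv2.boundingRect(q))
```

```text
[ 569.4  -141.65  144.49] [-0.01  1.    0.   -0.  ] 8.8224696851771 59.713979959487915
port 0.81 [320.5 200. ] [ 568.29 -139.89   42.  ]
lip 0.65 [626.3  91.6] [482.04  61.43  73.  ]
blue_stick 0.83 [321.3 237.7] [ 571.45 -139.58  118.  ]
((567.26171875, -142.71917724609375), (28.593847274780273, 19.80103302001953), 1.5023484230041504) (305, 182, 25, 34)
```

View pics/w4.png

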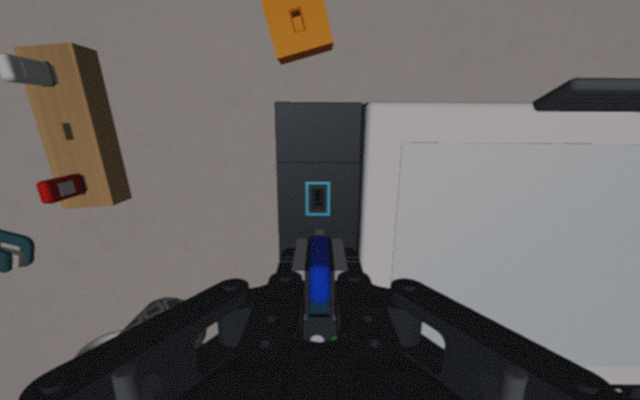

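Run:
```python
from h import *
s=arm.read_state();print(s['position']);go([567.3,-142.7,72],down(0.022))
```

```text
[ 569.83777702 -141.40665667  145.15903372]
move [ 0.0025 -0.0012  0.0732] [ 0.   -0.02 -0.18]
```

>>> servo_tool(
  increments=[
    [0,0.0024,-0.0012,0.02,0,0,-0.2],
    [0,0.0024,-0.0012,0.05,0,0,-0.2],
    [0,0.0024,-0.0012,0.072,0,0,-0.2],
    [0,0.0024,-0.0012,0.072,0,0,-0.2],
    [0,0.0024,-0.0012,0.072,0,0,-0.2],
    [0,0.0024,-0.0012,0.072,0,0,-0.2],
  ],
)

```text
clock: 8.4
position: [568.6, -142.0, 74.6]
ee_rot: [-0.012, 1.0, -0.0, 0.001]
contact_force: [-0.8, 0.0, -0.1]
gripper_width: 8.7
grasp_force: 59.7
```

Run:
```python
from h import *
np.set_printoptions(precision=2,suppress=True)
im,c,s=shot('wrist'); print(s['position'],s['ee_rot'],s['grasp_force'],s['contact_force'])
g=im['color'].astype(int); m=((g[...,2]>g[...,0]+60)&(g[...,1]>g[...,0]+30)).astype(np.uint8); m[280:]=0
for q in cv2.findContours(m,0,1)[0]:
    if cv2.contourArea(q)>100:
        P=np.array([ray(c,p[0],42)[:2] for p in q],np.float32); print(cv2.minAreaRect(P),cv2.boundingRect(q))
Rt=R.from_quat(s['ee_rot']).as_matrix()
for x in(-6,6):
  for y in (-2.5,2.5): print('tip corner',proj(c,Rt@[x,y,20.4]+s['position']),'slot',proj(c,[567.3+x*1.15,-142.7+y*1.36,42]))
crop=im['color'][150:300,240:400,::-1]; cv2.imwrite('pics/w5.png',cv2.resize(crop,None,fx=4,fy=4,interpolation=2))
```

```text
[ 568.6  -141.98   74.63] [-0.01  1.   -0.    0.  ] 59.70334768295288 [-0.77  0.01 -0.06]
((597.8035278320312, -140.7363739013672), (8.606393814086914, 10.110218048095703), 10.311579704284668) (311, 267, 17, 13)
((562.722412109375, -142.3353271484375), (20.571001052856445, 20.176258087158203), 0.3895629048347473) (301, 205, 34, 33)
tip corner [313.54 247.91] slot [311.46 217.72]
tip corner [322.17 247.9 ] slot [322.67 217.97]
tip corner [313.42 228.42] slot [311.1  238.92]
tip corner [322.21 228.42] slot [322.09 239.16]
```

View pics/w5.png

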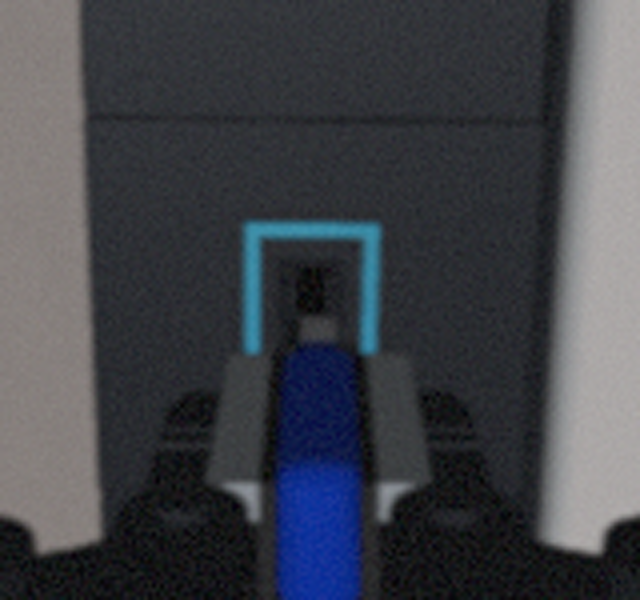

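>>> servo_tool(
  increments=[
    [0,0.002,-0.001,0,0,0,0],
    [0,0.002,-0.001,0.005,0,0,0],
    [0,0.002,-0.001,0.01,0,0,0],
    [0,0.002,-0.001,0.013,0,0,0],
    [0,0.002,-0.001,0.016,0,0,0],
    [0,0.002,-0.001,0.016,0,0,0],
  ],
)

```text
clock: 9.2
position: [565.9, -142.9, 57.0]
ee_rot: [-0.012, 1.0, 0.0, -0.0]
contact_force: [-0.1, -0.6, -0.1]
gripper_width: 8.6
grasp_force: 59.8
```

Run:
```python
from h import *
np.set_printoptions(precision=2,suppress=True)
im,c,s=shot('wrist'); print(s['position'],s['ee_rot'],s['grasp_force'],s['contact_force'],s['wrist_torque'])
crop=im['color'][170:290,240:400,::-1]; cv2.imwrite('pics/w6.png',cv2.resize(crop,None,fx=4,fy=4,interpolation=2))
```

```text
[ 565.86 -142.86   56.98] [-0.01  1.    0.   -0.  ] 59.75602447986603 [-0.1  -0.65 -0.14] [-0.02 -0.21  0.04]
```

View pics/w6.png

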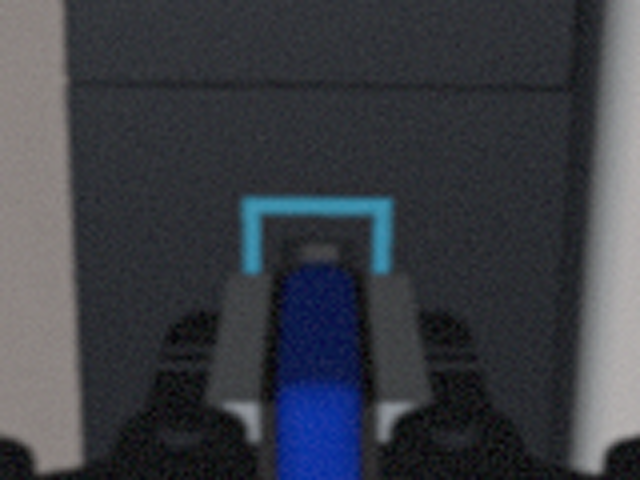

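>>> servo_tool(
  increments=[
    [0,0,0,0.003,0,0,0],
    [0,0,0,0.006,0,0,0],
    [0,0,0,0.008,0,0,0],
    [0,0,0,0.009,0,0,0],
    [0,0,0,0.0095,0,0,0],
    [0,0,0,0.0095,0,0,0],
  ],
)

```text
clock: 10.0
position: [565.9, -142.9, 48.3]
ee_rot: [-0.012, 1.0, -0.0, 0.0]
contact_force: [-0.8, 0.7, 4.5]
gripper_width: 8.5
grasp_force: 60.3
```

>>> servo_tool(
  increments=[
    [0,0,0,0.001,0,0,0],
    [0,0,0,0.002,0,0,0],
    [0,0,0,0.002,0,0,0],
  ],
)

```text
clock: 10.38
position: [565.9, -143.0, 48.2]
ee_rot: [-0.012, 1.0, -0.0, 0.0]
contact_force: [-4.3, 2.3, 13.6]
gripper_width: 8.6
grasp_force: 62.0
```

>>> servo_tool(
  increments=[
    [0,0,0,-0.002,0,0,0],
    [0.2,0,0,-0.002,0,0,0],
    [0.3,0,0,-0.002,0,0,0],
    [0.3,0,0,-0.002,0,0,0],
    [0.3,0,0,-0.002,0,0,0],
    [0.3,0,0,-0.002,0,0,0],
  ],
)

```text
clock: 11.12
position: [565.7, -142.9, 47.7]
ee_rot: [-0.012, 1.0, 0.0, -0.0]
contact_force: [0.4, 0.5, 0.4]
gripper_width: 25.9
grasp_force: 0.0
```

>>> servo_tool(
  increments=[
    [0.3,0,0,-0.02,0,0,0],
    [0.3,0,0,-0.05,0,0,0],
    [0.3,0,0,-0.1,0,0,0],
    [0.3,0,0,-0.12,0,0,0],
    [0.3,0,0,-0.12,0,0,0],
  ],
)

```text
clock: 11.75
position: [566.7, -142.9, 169.6]
ee_rot: [-0.012, 1.0, 0.0, 0.002]
contact_force: [1.0, 0.3, -0.7]
gripper_width: 25.4
grasp_force: 0.0
```

Run:
```python
from h import *
np.set_printoptions(precision=2,suppress=True)
im,c,s=shot('wrist','w7.png'); print(s['position'],s['ee_rot'],s['gripper_width'])
for t,z in dict(port=42,blue_stick=28,lip=73).items():
  for d in arm.spot_point('wrist',t)[:2]: print(t,round(d['p'],2),np.array(d['centre']),ray(c,d['centre'],z))
for z in (42,80): print(proj(c,(567,-142.5,z)))
im,c,s=shot('top')
for d in arm.spot_point('top','lip')[:2]: print(d)
```

```text
[ 566.7  -142.89  169.63] [-0.01  1.    0.    0.  ] 25.41743769411
port 0.87 [322.1 191.1] [ 564.53 -139.64   42.  ]
port 0.33 [90.7 84.7] [ 477.88 -334.85   42.  ]
blue_stick 0.76 [318.3 186.7] [ 563.63 -143.2    28.  ]
blue_stick 0.22 [473.7 234.9] [609.38  13.39  28.  ]
lip 0.73 [595.5  99.1] [481.97  61.79  73.  ]
[318.92 193.66]
[318.81 205.17]
{'centre': [284.5, 224.8], 'p': 0.93}
```

View pics/w7.png

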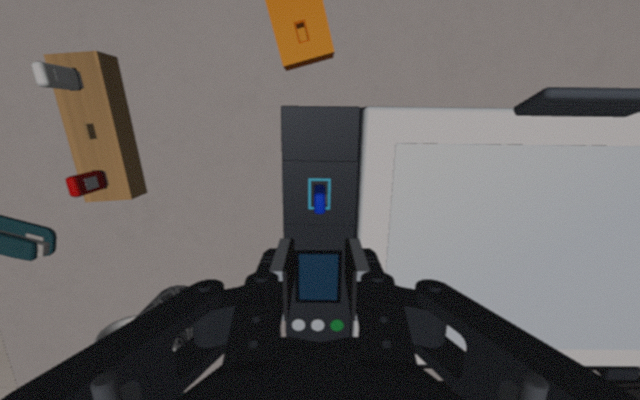

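Run:
```python
from h import *
s=arm.read_state();print(np.round(s['joints'],3));go([495,62,185],down(0.022))
```

```text
[ 0.03   0.369 -0.19  -0.    -1.015 -1.577]
move [ 0.0653  0.2065 -0.0185] [ 0.01 -0.16  0.09]
```

>>> servo_tool(
  increments=[
    [0.6,0.065,0.2065,-0.0185,0,0,0],
    [0.6,0.065,0.2065,-0.0185,0,0,0],
    [0.6,0.065,0.2065,-0.0185,0,0,0],
    [0.6,0.065,0.2065,-0.0185,0,0,0],
    [0.6,0.065,0.2065,-0.0185,0,0,0],
    [0.6,0.065,0.2065,-0.0185,0,0,0],
  ],
)

```text
clock: 12.8
position: [495.8, 61.6, 185.8]
ee_rot: [-0.012, 1.0, -0.0, -0.001]
contact_force: [0.2, 0.0, -0.6]
gripper_width: 51.1
grasp_force: 0.0
```

Run:
```python
from h import *
np.set_printoptions(precision=2,suppress=True)
im,c,s=shot('wrist','w8.png'); print(s['position'],s['ee_rot'],s['gripper_width'],c[2])
for t,z in dict(port=42,lip=73).items():
  for d in arm.spot_point('wrist',t)[:2]: print(t,round(d['p'],2),np.array(d['centre']),ray(c,d['centre'],z))
for d in arm.look_for('wrist','lip')[:2]: print(d)
for p in [(481,63,73),(476,15,86),(476,111,86),(486,15,54),(486,111,54),(481,-107,54)]: print(p,proj(c,p))
```

```text
[495.81  61.64 185.77] [-0.01  1.   -0.   -0.  ] 51.05744082540328 [430.07  61.21 327.67]
port 0.84 [121.7 254.1] [ 567.96 -139.24   42.  ]
lip 0.88 [319.2 182.4] [481.91  61.93  73.  ]
{'box': [319.8, 286.9, 359.7, 225.8], 'p': 0.88}
(481, 63, 73) [320.47 181.39]
(476, 15, 86) [261.39 177.13]
(476, 111, 86) [379.82 179.83]
(486, 15, 54) [268.16 181.48]
(486, 111, 54) [372.35 183.85]
(481, -107, 54) [134.55 173.07]
```

View pics/w8.png

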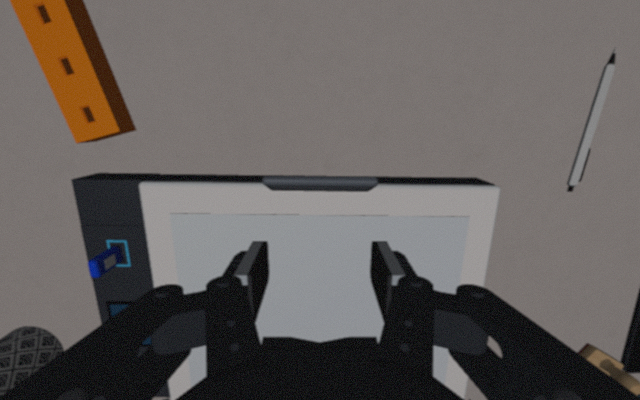

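Run:
```python
from h import *
np.set_printoptions(precision=2,suppress=True)
im,c,s=shot('wrist'); g=cv2.cvtColor(im['color'],cv2.COLOR_RGB2GRAY).astype(int)
pts=[]
for x in list(range(155,255,8))+list(range(390,480,8)):
    col=g[172:205,x]; d=np.diff(col); y=172.5+np.argmax(d); pts.append(ray(c,(x,y),54)[:2])
P=np.array(pts);k=np.polyfit(P[:,1],P[:,0],1);print('front edge: yaw',-k[0],'x at y=63',np.polyval(k,63), np.std(P[:,0]-np.polyval(k,P[:,1])))
for y in (205,215,225,235):
    r=g[y]; xs=[130+np.argmax(np.diff(r[130:165])), 480+np.argmin(np.diff(r[480:510]))]
    print(y,[ray(c,(x+.5,y),54)[:2] for x in xs])
for x in range(285,360,12): print(x,g[170:200,x])
```

```text
front edge: yaw 0.010648572189551803 x at y=63 486.23492524492286 0.3887579099276503
205 [array([ 511.33, -105.33]), array([504.09, 228.41])]
215 [array([ 521.19, -104.75]), array([513.92, 229.19])]
225 [array([ 531.26, -105.12]), array([523.96, 229.04])]
235 [array([ 541.51, -105.5 ]), array([534.19, 228.88])]
285 [116 116 116 118 109  74  53  54  61  75  87  77  78  65  60  47  45  48
  40  47  93 141 156 153 153 154 156 153 155 154]
297 [118 119 115 113 107  78  51  53  62  74  81  78  78  64  62  48  38  42
  39  54  95 141 156 153 155 152 155 155 153 152]
309 [114 117 118 118 110  75  51  53  62  68  81  76  74  65  58  55  40  46
  36  47  90 141 153 156 152 154 151 153 156 152]
321 [116 119 114 118 109  83  62  55  60  66  76  80  73  68  57  51  41  43
  34  45  90 140 156 155 153 153 155 152 153 154]
333 [118 117 121 118 109  83  66  56  57  72  76  80  73  68  60  51  50  46
  40  36  82 119 151 154 152 151 155 155 151 149]
345 [121 120 115 114 110  96  69  56  61  63  73  75  76  69  64  53  42  42
  41  42  74 122 145 157 153 154 154 156 154 152]
357 [117 116 120 119 116  95  66  56  64  63  72  74  73  65  64  53  43  42
  36  33  60 113 141 154 156 152 154 152 153 155]
```

```bash
cat >> h.py <<'E'
PSI=0.012; S=R.from_euler('z',PSI)
G0=np.array([481.5,63.3,73.]); H=G0-S.apply([-268,0,29])
u=np.array([-.34,0,.94]);u/=np.linalg.norm(u); n=np.array([u[2],0,-u[0]]);Y=np.array([0,1.,0])
R0=S*R.from_matrix(np.column_stack([-Y,-n,-u]))
def lidpose(deg,back=4.,off=0.):  # off: standoff along u
    z=R0.apply([0,0,1]); p=G0+(18.7-back-off)*z
    Q=S*R.from_euler('y',deg,degrees=True)*S.inv()
    return H+Q.apply(p-H),Q*R0
E
python3 - <<'E'
from h import *
p,r=lidpose(60); print(p,r.as_matrix().round(2)); go(p,r)
p,r=lidpose(0);print(p)
E
```

```text
[631.13243413  65.0956754  279.35291559] [[ 0.01 -0.76 -0.64]
 [-1.   -0.01 -0.01]
 [ 0.    0.64 -0.76]]
move [-0.1351  0.001  -0.0934] [-31.49  31.15 -85.44]
[486.4996404   63.35999856  59.17646948]
```

>>> servo_tool(
  increments=[
    [0.6,-0.135,0.001,-0.093,-31.5,31.1,-85.4],
    [0.6,-0.135,0.001,-0.093,-31.5,31.1,-85.4],
    [0.6,-0.135,0.001,-0.093,-31.5,31.1,-85.4],
    [0.6,-0.135,0.001,-0.093,-31.5,31.1,-85.4],
    [0.6,-0.135,0.001,-0.093,-31.5,31.1,-85.4],
    [0.6,-0.135,0.001,-0.093,-31.5,31.1,-85.4],
    [0.6,-0.135,0.001,-0.093,-31.5,31.1,-85.4],
    [0.6,-0.135,0.001,-0.093,-31.5,31.1,-85.4],
    [0.6,-0.135,0.001,-0.093,-31.5,31.1,-85.4],
    [0.6,-0.135,0.001,-0.093,-31.5,31.1,-85.4],
    [0.6,-0.135,0.001,-0.093,-31.5,31.1,-85.4],
  ],
)

```text
clock: 14.42
position: [631.0, 65.7, 279.3]
ee_rot: [0.668, -0.661, -0.24, 0.243]
contact_force: [0.8, 0.1, 0.9]
gripper_width: 51.1
grasp_force: 0.0
```

Run:
```python
from h import *
s=arm.read_state(); print(s['position'],np.round(s['joints'],2)); print(R.from_quat(s['ee_rot']).as_matrix().round(2))
p,r=lidpose(60);go(p,r); p,r=lidpose(0,off=60);print(p);go(p,r)
```

```text
[630.96954408  65.67680578 279.34622395] [ 0.27  0.77  0.7  -0.2  -2.18 -0.32]
[[ 0.01 -0.77 -0.64]
 [-1.   -0.01 -0.01]
 [ 0.    0.64 -0.77]]
move [ 0.0006 -0.0001 -0.0001] [-0.12  0.06 -0.11]
[466.09294488  63.11510646 115.59904303]
move [0.0009 0.0211 0.2314] [59.88 -0.   -0.13]
```

>>> servo_tool(
  increments=[
    [0.6,0.001,0.021,0.15,59.9,0,0],
    [0.6,0.001,0.021,0.17,59.9,0,0],
    [0.6,0.001,0.021,0.19,59.9,0,0],
    [0.6,0.001,0.021,0.21,59.9,0,0],
    [0.6,0.001,0.021,0.231,59.9,0,0],
    [0.6,0.001,0.021,0.231,59.9,0,0],
    [0.6,0.001,0.021,0.231,59.9,0,0],
    [0.6,0.001,0.021,0.231,59.9,0,0],
    [0.6,0.001,0.021,0.231,59.9,0,0],
  ],
)

```text
clock: 15.55
position: [463.8, 61.5, 116.3]
ee_rot: [0.7, -0.693, 0.121, -0.123]
contact_force: [0.3, 0.1, -0.1]
gripper_width: 51.1
grasp_force: 0.0
```

Run:
```python
from h import *
im,c,s=shot('wrist','w9.png'); print(s['position'],s['contact_force'])
for d in arm.spot_point('wrist','lip')[:2]: print(d)
print(proj(c,G0))
p,r=lidpose(0);go(p,r)
```

```text
[463.7725759   61.4586225  116.31540121] [ 0.31865778  0.12739557 -0.1015963 ]
{'centre': [316.3, 224.8], 'p': 0.87}
[317.49070769 226.20098728]
move [-0.0005  0.001   0.0614] [-0.08  0.07 -0.13]
```

View pics/w9.png

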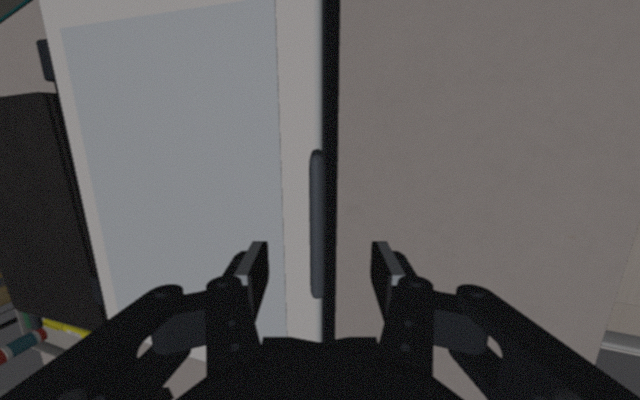

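>>> servo_tool(
  increments=[
    [0.4,0,0,0,0,0,0],
    [0.4,0,0,0.025,0,0,0],
    [0.4,0,0,0.045,0,0,0],
    [0.4,0,0,0.058,0,0,0],
    [0.4,0,0,0.061,0,0,0],
    [0.4,0,0,0.061,0,0,0],
  ],
)

```text
clock: 16.4
position: [490.7, 63.6, 83.3]
ee_rot: [0.703, -0.695, 0.108, -0.107]
contact_force: [-4.1, -2.0, -1.6]
gripper_width: 34.2
grasp_force: 2.0
```

>>> servo_tool(
  increments=[
    [0,0,0,0,0,0,0],
    [0,0,0,0,0,0,0],
    [0,0,0,0,0,0,0],
    [0,0,0,0,0,0,0],
    [0,0,0,0,0,0,0],
    [0,0,0,0,0,0,0],
  ],
)

```text
clock: 17.15
position: [479.7, 60.3, 77.9]
ee_rot: [0.704, -0.695, 0.105, -0.099]
contact_force: [-40.7, 9.7, 10.9]
gripper_width: 6.9
grasp_force: 60.7
```

Run:
```python
from h import *
s=arm.read_state(); print(s['position'],s['gripper_width'],s['contact_force'],s['wrist_torque'])
z=R.from_quat(s['ee_rot']); print(z.as_matrix().round(3))
# arc from the measured pose about the hinge line
p0=np.array(s['position'])
for a in range(2,66,2):
    Q=S*R.from_euler('y',a,degrees=True)*S.inv(); d=z.inv().apply(H+Q.apply(p0-H)-p0)/1000; w=(z.inv()*Q*z).as_rotvec(degrees=True)
    print(a,np.round(d,4),np.round(w,2))
```

```text
[479.72591476  60.31033977  77.8896179 ] 6.927018173646933 [-40.74135857   9.7497502   10.90222757] [ 2.38608464 10.80077538  0.62528598]
[[ 0.012 -0.958  0.286]
 [-1.    -0.014 -0.006]
 [ 0.01  -0.286 -0.958]]
2 [ 0.0001 -0.004  -0.0086] [-2.   -0.01 -0.02]
4 [ 0.0002 -0.0083 -0.0171] [-4.   -0.01 -0.04]
6 [ 0.0003 -0.0128 -0.0254] [-6.   -0.02 -0.06]
8 [ 0.0004 -0.0177 -0.0336] [-8.   -0.02 -0.08]
10 [ 0.0005 -0.0228 -0.0415] [-10.    -0.03  -0.09]
12 [ 0.0005 -0.0282 -0.0493] [-12.    -0.03  -0.11]
14 [ 0.0006 -0.0339 -0.0569] [-14.    -0.04  -0.13]
16 [ 0.0007 -0.0398 -0.0643] [-16.    -0.04  -0.15]
18 [ 0.0008 -0.046  -0.0715] [-18.    -0.05  -0.17]
20 [ 0.0009 -0.0525 -0.0785] [-20.    -0.06  -0.19]
22 [ 0.001  -0.0592 -0.0852] [-22.    -0.06  -0.21]
24 [ 0.001  -0.0661 -0.0917] [-24.    -0.07  -0.23]
26 [ 0.0011 -0.0732 -0.098 ] [-26.    -0.07  -0.24]
28 [ 0.0012 -0.0806 -0.104 ] [-28.    -0.08  -0.26]
30 [ 0.0013 -0.0881 -0.1097] [-30.    -0.08  -0.28]
32 [ 0.0013 -0.0959 -0.1152] [-32.    -0.09  -0.3 ]
34 [ 0.0014 -0.1038 -0.1204] [-34.    -0.1   -0.32]
36 [ 0.0015 -0.1119 -0.1253] [-36.    -0.1   -0.34]
38 [ 0.0016 -0.1202 -0.13  ] [-38.    -0.11  -0.36]
40 [ 0.0016 -0.1287 -0.1343] [-40.    -0.11  -0.38]
42 [ 0.0017 -0.1373 -0.1384] [-42.    -0.12  -0.39]
44 [ 0.0017 -0.146  -0.1421] [-44.    -0.12  -0.41]
46 [ 0.0018 -0.1548 -0.1456] [-46.    -0.13  -0.43]
48 [ 0.0019 -0.1638 -0.1487] [-48.    -0.13  -0.45]
50 [ 0.0019 -0.1728 -0.1515] [-50.    -0.14  -0.47]
52 [ 0.002 -0.182 -0.154] [-52.    -0.15  -0.49]
54 [ 0.002  -0.1912 -0.1562] [-54.    -0.15  -0.51]
56 [ 0.002  -0.2006 -0.158 ] [-56.    -0.16  -0.53]
58 [ 0.0021 -0.2099 -0.1595] [-58.    -0.16  -0.54]
60 [ 0.0021 -0.2193 -0.1607] [-60.    -0.17  -0.56]
62 [ 0.0022 -0.2288 -0.1616] [-62.    -0.17  -0.58]
64 [ 0.0022 -0.2383 -0.1621] [-64.    -0.18  -0.6 ]
```

Run:
```python
from h import *
s=arm.read_state(); print(np.round(s['joints'],3),np.round(s['joint_efforts'],1),np.round(s['joint_vel'],3))
im,c,_=shot('wrist','w10.png')
```

```text
[ 0.422  0.214 -0.985  0.855 -0.163 -1.24 ] [ -6.8 -20.4  28.3   2.7   1.   -0. ] [-0.     0.002  0.     0.     0.     0.001]
```

View pics/w10.png

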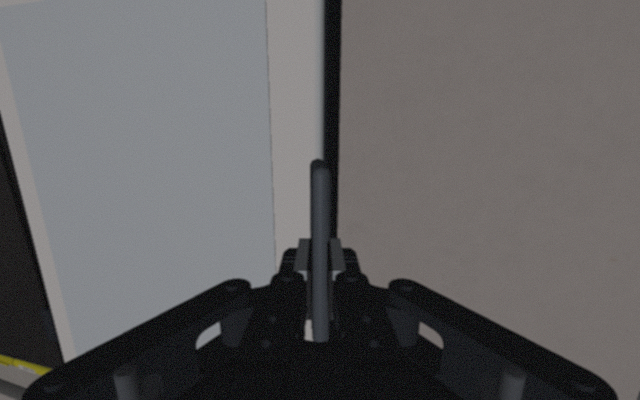

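>>> servo_tool(
  increments=[
    [0.3,0,0,0,0,0,0],
    [0.5,0,0,0,0,0,0],
    [0.5,0,0,0,0,0,0],
    [0.5,0,0,-0.03,0,0,0],
    [0.5,0,0,-0.05,0,0,0],
    [0.5,0,0,-0.05,0,0,0],
  ],
)

```text
clock: 17.95
position: [479.1, 66.9, 135.4]
ee_rot: [0.703, -0.694, 0.109, -0.113]
contact_force: [0.3, 0.5, -0.1]
gripper_width: 42.4
grasp_force: 0.0
```

```bash
cat >> h.py <<'E'
G0=np.array([482.3,63.3,73.]); H=G0-S.apply([-268,0,29])
def setlean(deg):
    global R0
    R0=S*R.from_rotvec(np.radians(deg)*n)*R.from_matrix(np.column_stack([-Y,-n,-u]))
E
python3 - <<'E'
from h import *; import h
s=arm.read_state(); print(s['position'],np.round(s['joints'],3),s['contact_force'])
for L in (18,-18):
    h.setlean(L); print(L,h.R0.apply([0,0,1]).round(3)); p,r=h.lidpose(0,back=7,off=55);print(p); go(p,r)
E
```

```text
[479.13494282  66.8648552  135.36914823] [ 0.545  0.113 -0.834  0.431 -0.379 -0.915] [ 0.30673398  0.46098923 -0.13134462]
18 [ 0.32   0.313 -0.894]
[468.4545119   49.75244686 111.72539558]
move [0.017  0.0177 0.019 ] [  1.79 -17.8   -0.29]
-18 [ 0.327 -0.305 -0.894]
[468.13338914  76.51139181 111.72539558]
move [-0.0097  0.0177  0.0191] [ 1.79 18.19  0.28]
```

>>> servo_tool(
  increments=[
    [0.5,-0.01,0.0175,0.005,1.8,9,0.2],
    [0.5,-0.01,0.0175,0.019,1.8,18.2,0.3],
    [0.5,-0.01,0.0175,0.019,1.8,18.2,0.3],
    [0.5,-0.01,0.0175,0.019,1.8,18.2,0.3],
    [0.5,-0.01,0.0175,0.019,1.8,18.2,0.3],
  ],
)

```text
clock: 18.58
position: [465.8, 74.3, 108.6]
ee_rot: [-0.673, 0.703, -0.228, 0.009]
contact_force: [0.6, -0.0, 0.1]
gripper_width: 42.4
grasp_force: 0.0
```

Run:
```python
from h import *; import h
s=arm.read_state(); print(s['position'],np.round(s['joints'],3),s['contact_force'])
print(R.from_quat(s['ee_rot']).as_matrix()[:,2].round(3))
h.setlean(-18); p,r=h.lidpose(0,back=7,off=55);go(p,r);p,r=h.lidpose(0,back=7);print(p); go(p,r)
```

```text
[465.81037657  74.28735344 108.64389734] [ 0.628  0.199 -0.984  1.025 -0.538 -1.606] [ 0.64442818 -0.03761957  0.07068678]
[ 0.32  -0.309 -0.896]
move [-0.0014 -0.0032 -0.0027] [ 0.41 -0.22  0.09]
[486.12792949  59.73017819  62.53609403]
move [-0.0016 -0.0036  0.0523] [ 0.41 -0.22  0.09]
```

```bash
cat > fk.py <<'E'
from h import *; import h
from scipy.optimize import least_squares
s=arm.read_state()
D=[([-0.967,0.385,0.008,0,-1.194,-0.259],(211.3,-588.2,231.3)),([.03,.369,-.19,0,-1.015,-1.577],(566.7,-142.9,169.6)),([.27,.77,.70,-.2,-2.18,-.32],(631,65.7,279.3)),([.545,.113,-.834,.431,-.379,-.915],(479.1,66.9,135.4)),([.422,.214,-.985,.855,-.163,-1.24],(479.7,60.3,77.9)),([.628,.199,-.984,1.025,-.538,-1.606],(465.8,74.3,108.6))]
def fk(j,q,sg=(1,-1)):
    h0,a,L1,L2,e,d,Lt=q
    A=R.from_euler('z',j[0]); ph=j[1]-j[2]
    f=np.array([np.cos(ph),0,-np.sin(ph)]); up=np.array([np.sin(ph),0,np.cos(ph)])
    w=np.array([a+L1*np.sin(j[1]),d,h0+L1*np.cos(j[1])])+L2*f+e*up
    F=A*R.from_euler('y',ph)   # x=forearm
    T=F*R.from_euler('x',sg[0]*j[3])*R.from_euler('y',sg[1]*j[4])
    zt=T.apply([1,0,0]); return A.apply(w)+Lt*zt, zt
def fit():
    best=None
    for sg in((1,-1),(-1,-1)):
        r=least_squares(lambda q:np.concatenate([fk(j,q,sg)[0]-p for j,p in D]),[300,0,400,400,0,-100,300])
        if best is None or r.cost<best[0].cost: best=(r,sg)
    return best
E
python3 - <<'E'
from fk import *
b,sg=fit(); np.set_printoptions(precision=2,suppress=True)
print(sg,b.x,b.cost,b.fun)
print(fk(D[-1][0],b.x,sg)[1])
lo=[-3.14,-1.21,-1.07,-3.16,-2.99];hi=[3.14,2.06,1.41,2.05,-.16]
for L in (-12,-18,-25):
  for back in (4,7):
    h.setlean(L); x=np.array(s['joints'][:5])
    for deg in (0,10,30,60):
        p,r=h.lidpose(deg,back=back); z=r.apply([0,0,1])
        f=lambda j:np.concatenate([fk(j,b.x,sg)[0]-p,300*(fk(j,b.x,sg)[1]-z)])
        o=least_squares(f,x); x=o.x; print(L,back,deg,x,round(o.cost,2),'OK' if np.all(x>lo) and np.all(x<hi) else 'LIMIT')
E
```

```text
(-1, -1) [  74.29  176.92  414.25  264.31   46.15 -145.94  172.79] 1479.6804646530998 [  6.5   15.38  -0.25  11.76  14.25  17.23   1.66 -12.82 -11.68   5.56
  25.03  -1.29  -1.91 -28.95   6.18   0.27  -9.78 -10.2 ]
[ 0.32 -0.31 -0.9 ]
-12 4 0 [ 0.56  0.33 -1.02  1.48 -0.36] 0.0 OK
-12 4 10 [ 0.52  0.25 -0.79  0.53 -0.55] 0.0 OK
-12 4 30 [ 0.43  0.32 -0.29  0.13 -1.21] 0.0 OK
-12 4 60 [ 0.33  0.78  0.75  0.   -2.27] 0.0 OK
-12 7 0 [ 0.56  0.32 -1.01  1.45 -0.36] 0.0 OK
-12 7 10 [ 0.52  0.24 -0.79  0.52 -0.56] 0.0 OK
-12 7 30 [ 0.43  0.31 -0.28  0.13 -1.22] 0.0 OK
-12 7 60 [ 0.33  0.79  0.78  0.   -2.29] 0.0 OK
-18 4 0 [ 0.59  0.35 -1.01  1.37 -0.46] 0.0 OK
-18 4 10 [ 0.55  0.26 -0.79  0.63 -0.63] 0.0 OK
-18 4 30 [ 0.46  0.32 -0.3   0.22 -1.25] 0.0 OK
-18 4 60 [ 0.35  0.77  0.73  0.11 -2.28] 0.0 OK
-18 7 0 [ 0.59  0.34 -1.01  1.35 -0.46] 0.0 OK
-18 7 10 [ 0.55  0.26 -0.79  0.62 -0.64] 0.0 OK
-18 7 30 [ 0.46  0.32 -0.29  0.22 -1.26] 0.0 OK
-18 7 60 [ 0.35  0.78  0.76  0.12 -2.29] 0.0 OK
-25 4 0 [ 0.62  0.38 -1.    1.29 -0.58] 0.0 OK
-25 4 10 [ 0.58  0.29 -0.79  0.72 -0.74] 0.0 OK
-25 4 30 [ 0.49  0.34 -0.3   0.32 -1.3 ] 0.0 OK
-25 4 60 [ 0.38  0.76  0.69  0.25 -2.27] 0.0 OK
-25 7 0 [ 0.62  0.37 -0.99  1.27 -0.58] 0.0 OK
-25 7 10 [ 0.58  0.28 -0.78  0.71 -0.75] 0.0 OK
-25 7 30 [ 0.49  0.34 -0.29  0.32 -1.31] 0.0 OK
-25 7 60 [ 0.38  0.77  0.72  0.25 -2.29] 0.0 OK
```

>>> servo_tool(
  increments=[
    [0.45,-0.0015,-0.0035,0,0.4,-0.2,0],
    [0.45,-0.0015,-0.0035,0.02,0.4,-0.2,0],
    [0.45,-0.0015,-0.0035,0.04,0.4,-0.2,0],
    [0.45,-0.0015,-0.0035,0.052,0.4,-0.2,0],
    [0.45,-0.0015,-0.0035,0.052,0.4,-0.2,0],
    [0.45,-0.0015,-0.0035,0.052,0.4,-0.2,0],
  ],
)

```text
clock: 19.32
position: [486.2, 59.7, 63.8]
ee_rot: [-0.673, 0.702, -0.23, 0.013]
contact_force: [-0.1, 0.3, -0.7]
gripper_width: 38.1
grasp_force: 0.0
```

Run:
```python
from h import *; import h
s=arm.read_state(); print(s['position'],np.round(s['joints'],3),s['contact_force'],s['gripper_width'])
print(R.from_quat(s['ee_rot']).as_matrix()[:,2].round(3))
h.setlean(-18); p,r=h.lidpose(0,back=7);go(p,r)
```

```text
[486.17621392  59.71595406  63.75860243] [ 0.402  0.29  -1.041  1.487 -0.424 -1.881] [-0.08930555  0.34185114 -0.71519299] 38.078518097129134
[ 0.329 -0.306 -0.894]
move [-0.0004  0.0005  0.0011] [-0.09 -0.04  0.06]
```

Pose reached within limits. Close on the lip.

>>> servo_tool(
  increments=[
    [0,0,0,0,0,0,0],
    [0,0,0,0,0,0,0],
    [0,0,0,0,0,0,0],
    [0,0,0,0,0,0,0],
    [0,0,0,0,0,0,0],
    [0,0,0,0,0,0,0],
  ],
)

```text
clock: 20.08
position: [484.8, 60.4, 63.2]
ee_rot: [-0.674, 0.702, -0.23, 0.013]
contact_force: [-5.3, 2.1, 4.5]
gripper_width: 7.8
grasp_force: 59.2
```

```bash
cat > arc.py <<'E'
from h import *; import sys
def arc(angs,s):
    z=R.from_quat(s['ee_rot']); p0=np.array(s['position'])
    for a in angs:
        Q=S*R.from_euler('y',a,degrees=True)*S.inv(); d=z.inv().apply(H+Q.apply(p0-H)-p0)/1000; w=(z.inv()*Q*z).as_rotvec(degrees=True)
        print('[0, '+', '.join(f'{v:.4f}' for v in d)+', '+', '.join(f'{v:.1f}' for v in w)+']',end=', ')
s=arm.read_state(); print(s['position'],s['ee_rot'],np.round(s['joints'],2),s['gripper_width'],s['contact_force'],s['wrist_torque'])
arc([float(a) for a in sys.argv[1:]],s)
E
python3 arc.py 1 3 5.5 8 10 12 12
```

```text
[484.77746849  60.39142608  63.21113617] [-0.67418827  0.70180256 -0.22973314  0.01288505] [ 0.4   0.29 -1.04  1.49 -0.42 -1.88] 7.835998682329932 [-5.32572406  2.14722705  4.50744444] [ 0.64674901  1.56602869 -0.46811442]
[0, 0.0013, -0.0019, -0.0040, -1.0, -0.0, -0.3], [0, 0.0039, -0.0060, -0.0120, -2.9, -0.0, -0.9], [0, 0.0071, -0.0115, -0.0217, -5.2, -0.0, -1.7], [0, 0.0102, -0.0174, -0.0312, -7.6, -0.0, -2.5], [0, 0.0126, -0.0225, -0.0386, -9.5, -0.0, -3.1], [0, 0.0150, -0.0278, -0.0458, -11.4, -0.0, -3.7], [0, 0.0150, -0.0278, -0.0458, -11.4, -0.0, -3.7],
```

>>> servo_tool(
  increments=[
    [0,0.0013,-0.0019,-0.004,-1,0,-0.3],
    [0,0.0039,-0.006,-0.012,-2.9,0,-0.9],
    [0,0.0071,-0.0115,-0.0217,-5.2,0,-1.7],
    [0,0.0102,-0.0174,-0.0312,-7.6,0,-2.5],
    [0,0.0126,-0.0225,-0.0386,-9.5,0,-3.1],
    [0,0.015,-0.0278,-0.0458,-11.4,0,-3.7],
    [0,0.015,-0.0278,-0.0458,-11.4,0,-3.7],
  ],
)

```text
clock: 20.95
position: [494.5, 60.4, 117.7]
ee_rot: [-0.694, 0.7, -0.159, -0.062]
contact_force: [-4.9, 2.1, -1.2]
gripper_width: 7.6
grasp_force: 62.7
```

```bash
python3 arc.py 2 5 8 11 14 17 20 23 25 26 26
```

```text
[494.52058806  60.43999508 117.66091305] [-0.69360195  0.69989161 -0.15884228 -0.06194506] [ 0.62  0.28 -0.69  0.51 -0.74 -1.03] 7.583071741807051 [-4.92875241  2.05303317 -1.18350894] [ 1.45496904  1.56261693 -0.3099385 ]
[0, 0.0026, -0.0039, -0.0080, -1.9, -0.0, -0.6], [0, 0.0065, -0.0103, -0.0198, -4.8, -0.0, -1.5], [0, 0.0102, -0.0174, -0.0312, -7.6, -0.0, -2.5], [0, 0.0138, -0.0251, -0.0423, -10.5, -0.0, -3.4], [0, 0.0173, -0.0333, -0.0529, -13.3, -0.0, -4.3], [0, 0.0206, -0.0422, -0.0632, -16.2, -0.0, -5.3], [0, 0.0238, -0.0516, -0.0729, -19.0, -0.0, -6.2], [0, 0.0269, -0.0615, -0.0822, -21.9, -0.0, -7.1], [0, 0.0288, -0.0684, -0.0882, -23.8, -0.0, -7.7], [0, 0.0297, -0.0719, -0.0910, -24.7, -0.0, -8.1], [0, 0.0297, -0.0719, -0.0910, -24.7, -0.0, -8.1],
```

>>> servo_tool(
  increments=[
    [0,0.0026,-0.0039,-0.008,-1.9,0,-0.6],
    [0,0.0065,-0.0103,-0.0198,-4.8,0,-1.5],
    [0,0.0102,-0.0174,-0.0312,-7.6,0,-2.5],
    [0,0.0138,-0.0251,-0.0423,-10.5,0,-3.4],
    [0,0.0173,-0.0333,-0.0529,-13.3,0,-4.3],
    [0,0.0206,-0.0422,-0.0632,-16.2,0,-5.3],
    [0,0.0238,-0.0516,-0.0729,-19,0,-6.2],
    [0,0.0269,-0.0615,-0.0822,-21.9,0,-7.1],
    [0,0.0288,-0.0684,-0.0882,-23.8,0,-7.7],
    [0,0.0297,-0.0719,-0.091,-24.7,0,-8.1],
    [0,0.0297,-0.0719,-0.091,-24.7,0,-8.1],
  ],
)

```text
clock: 22.32
position: [553.0, 61.2, 222.2]
ee_rot: [0.712, -0.667, 0.001, 0.22]
contact_force: [-3.1, 0.9, 0.3]
gripper_width: 7.8
grasp_force: 62.5
```

```bash
python3 arc.py 2 5 8 11 14 17 19 21 22 22
python3 - <<'E'
from h import *; import h
s=arm.read_state(); h.setlean(-18); print('\nangle',np.degrees((S.inv()*R.from_quat(s['ee_rot'])*h.R0.inv()*S).as_rotvec()))
a=lambda p:np.degrees(np.arctan2(p[2]-H[2],H[0]-p[0]));print(a(s['position'])-a([484.8,60,63.2]))
E
```

```text
[552.9919661   61.15309096 222.20743425] [ 0.71180681 -0.66702276  0.00127556  0.22002288] [ 0.48  0.47 -0.01  0.15 -1.51 -0.45] 7.834605246279485 [-3.13478673  0.90574361  0.29613004] [ 1.11252839  0.25444421 -0.60592899]
[0, 0.0026, -0.0039, -0.0080, -1.9, -0.0, -0.6], [0, 0.0065, -0.0103, -0.0197, -4.8, -0.0, -1.6], [0, 0.0102, -0.0174, -0.0311, -7.6, -0.0, -2.5], [0, 0.0139, -0.0250, -0.0422, -10.5, -0.0, -3.4], [0, 0.0174, -0.0333, -0.0528, -13.3, -0.0, -4.4], [0, 0.0207, -0.0422, -0.0630, -16.2, -0.0, -5.3], [0, 0.0229, -0.0484, -0.0696, -18.1, -0.0, -5.9], [0, 0.0250, -0.0548, -0.0759, -20.0, -0.0, -6.5], [0, 0.0260, -0.0581, -0.0790, -20.9, -0.0, -6.9], [0, 0.0260, -0.0581, -0.0790, -20.9, -0.0, -6.9], 
angle [-0.14840348 38.03624171  0.11091406]
37.9544232897001
```

38° now, both measures agree; 22° to go, ending at about 60°.

>>> servo_tool(
  increments=[
    [0,0.0026,-0.0039,-0.008,-1.9,0,-0.6],
    [0,0.0065,-0.0103,-0.0197,-4.8,0,-1.6],
    [0,0.0102,-0.0174,-0.0311,-7.6,0,-2.5],
    [0,0.0139,-0.025,-0.0422,-10.5,0,-3.4],
    [0,0.0174,-0.0333,-0.0528,-13.3,0,-4.4],
    [0,0.0207,-0.0422,-0.063,-16.2,0,-5.3],
    [0,0.0229,-0.0484,-0.0696,-18.1,0,-5.9],
    [0,0.025,-0.0548,-0.0759,-20,0,-6.5],
    [0,0.026,-0.0581,-0.079,-20.9,0,-6.9],
    [0,0.026,-0.0581,-0.079,-20.9,0,-6.9],
    [0,0.026,-0.0581,-0.079,-20.9,0,-6.9],
    [0,0.026,-0.0581,-0.079,-20.9,0,-6.9],
  ],
)

```text
clock: 23.82
position: [634.6, 62.1, 282.9]
ee_rot: [0.699, -0.612, -0.132, 0.344]
contact_force: [-0.8, 2.1, -4.4]
gripper_width: 7.9
grasp_force: 62.0
```

Run:
```python
from h import *; import h
s=arm.read_state(); h.setlean(-18); print('angle',np.degrees((S.inv()*R.from_quat(s['ee_rot'])*h.R0.inv()*S).as_rotvec()))
a=lambda p:np.degrees(np.arctan2(p[2]-H[2],H[0]-p[0]));print(a(s['position'])-a([484.8,60,63.2]))
print(s['contact_force'],s['gripper_width'],s['grasp_force'],np.round(s['joint_vel'],3))
im,c,_=shot('scene'); 
for t in('blue_stick','lip'): print(t,arm.spot_point('scene',t)[:2])
print(proj(c,(567,-142.5,28)))
```

```text
angle [-0.14824938 59.94696514  0.23994364]
60.017391766218545
[-0.76060397  2.14905327 -4.43762569] 7.873995153975295 62.00023412704468 [ 0.     0.002  0.005  0.    -0.004  0.001]
blue_stick [{'centre': [339.1, 197.9], 'p': 0.49}, {'centre': [287.1, 215.2], 'p': 0.22}]
lip [{'centre': [272.5, 135.5], 'p': 0.71}]
[338.26344419 199.51866934]
```

```bash
python3 -c "
from bench import arm
print(arm.job_done())"
```

```text
the job is handed in; nothing more can be done
None
```

I handed the job in with the blue stick pushed home in the port and released, and the lid held still by its lip at about 60°; I have no verdict back from the judging.

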